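# Hook a reed plate under the fixture's lip and lay it flat

### The job

Take the loose zinc reed plate off the wooden rest and set it in the aluminium holding fixture, same side up: tilt it, hook one end under the blue hold-down lip at the fixture's far end, then lower the other end, still held, until the plate lies flat on the bed between the lip's end wall and the blue stop. Let go, leave the plate seated, and leave the other things on the desk where they are.

Things in the scene. Friction and masses are not known exactly. Their poses are not given: they have to be found in the camera images.
- plate_center (a point): Centre (also half-way up) of the zinc reed plate: silver slotted bar 190 long, 19 wide, 5 thick, 60 g. Own y runs along its length, x across its width, z up out of its upper face. Its two ends are alike and either may go under the lip. It starts lying across the wooden rest; grip it across the 19 width near the middle.
- rest: Wooden rest, fixed to the desk: base 140x60, 10 high, with two cross bars topped with cork at x = +-55 (each 14 thick in x), bar tops 30 above the desk. Origin at the centre of its underside on the desk, x along its length. The plate lies along its x (within about 0.08 rad); between the bars the fingers may reach down to the base's top, 10 above the desk.
- fixture: Pale aluminium holding fixture for one reed plate, fixed to the desk; base 236x66, 10 high. Origin at the centre of its underside on the desk; own +x runs along it to the lip end (away from the robot within 0.35 rad), z up. The seated plate's centre is at x = 0, y = 0, z = 38.5. Clear of both end blocks (|x| < 57) fingers have room beside and below the plate, down to the base at z = 10.
- bed (a point): Middle of the plate bed's level, 36 above the desk, over the fixture's origin; fixture's axes. The bed is the top of two end blocks, |x| 57.5 to 107.5, 40 wide. Aluminium side guides stand on them with inner faces at y = +-13.5 (x +61 to +107, 10 above the bed, and x -65 to -105, 6 above the bed).
- lip_edge (a point): Middle of the lower edge of the blue lip, where the plate goes under: x = +83.5, y = 0, z = 46 in the fixture's frame; fixture's axes. The lip is 5 thick, its underside 10 above the bed, and runs from this edge 24 outward; the end wall below it has its face 14 beyond this edge (x = +97.5).
- stop (a point): Middle of the top inner edge of the blue stop at the near end: x = -97.5, y = 0, z = 42 in the fixture's frame (6 above the bed); fixture's axes. From its face to the end wall the pocket is 195 long for the 190 plate, so the plate goes in only with one end under the lip first.
- rubber: white eraser in a violet and green sleeve, 23x56x13, lying between the two work places (bystander, to be left alone; origin at its underside)
- tin_tall: round printed tin with steel pins, 94 across, 33 high (bystander, to be left alone; origin at its underside)
- tweezer: steel tweezers, 123 long, lying (bystander, to be left alone; origin at its underside)
- cutters: green-handled diagonal pliers, 147 long, lying (bystander, to be left alone; origin at its underside)
- glue_dropper: small clear dropper bottle, 25 across, 84 high, standing (origin under its foot) (bystander, to be left alone)
- plate: The same zinc reed plate; origin at the centre of its underside, axes as at plate_center.

How it is judged:
On the way:
1. while the gripper still touches it, the plate is hooked under the lip and lowered: its middle within 8 mm of its seated height, tilted less than 0.08 rad (x of plate_center in the frame of fixture between -0.008 and 0.008 m and y of plate_center in the frame of fixture between -0.006 and 0.006 m and z of plate_center in the frame of fixture between 0.0305 and 0.0465 m and angle between plate_center's own z axis and vertical below 0.08 rad and angle between the y axis of plate_center and the x axis of fixture, either way round below 0.06 rad and contact force between the fingers and plate above 0.3 N), for 0.1 s.
At the end, for the whole second after the job is handed in: The plate lies flat on the bed (tilt under 0.02 rad, its middle within 1.5 mm of the seated height), same side up, with one end under the lip and the other in front of the stop (centre within 4 mm of the pocket's along, 6 mm across, turned less than 0.06 rad), at rest and released (x of plate_center in the frame of fixture between -0.004 and 0.004 m and y of plate_center in the frame of fixture between -0.006 and 0.006 m and z of plate_center in the frame of fixture between 0.037 and 0.04 m and angle between plate_center's own z axis and vertical below 0.02 rad and angle between the y axis of plate_center and the x axis of fixture, either way round below 0.06 rad and linear speed of plate below 0.02 m/s and contact force between the fingers and plate below 0.1 N); the robot touches nothing.
It fails at once if a bystander is moved by more than 30 mm (distance of any of rubber, tin_tall, tweezer, cutters, glue_dropper from where it was at the start of the episode above 0.03 m).
It also fails if it takes over 45 s, if anything falls off the work surface, if the arm or the gripper's body presses on something with over 40 N, if the wrist force passes 120 N, or if a joint passes its speed limit or range.

### The arm

A 6-joint arm with a two-finger parallel gripper is mounted at the origin on a cart in front of the work surface, level with it; the furniture and walls round the work are solid. World frame = base frame: x ahead of the robot, y to its left, z up, the work surface at z = 0. Lengths are in m, angles in rad, forces in N, time in s.
With the tool pointing down it reaches from about 0.25 to 0.775 m from the base axis. Payload 4 kg.
Tool frame: the origin (TCP) lies midway between the tips of the shut fingers; the grasp point (between the pads) lies 19 mm behind it; z points along the fingers, x is the direction in which the jaws open and shut, and the axes are right-handed (so a half turn about z gives the same grasp; the last joint's range is limited). The gripper opens to 94 mm and grips with 3 to 60 N. Pads are 16 mm wide; open, the fingers measure 119 mm over their backs; the gripper's body (75 mm by 177 mm) begins 78 mm behind the grasp point.
Start: joints at [1.06, 0.087, 1.371, -0, 1.684, -0.103], TCP at [0.218, 0.505, 0.206] pointing down, gripper open.
Joint ranges: [-3.1, 3.1], [-0.76, 2.03], [0.27, 2.55], [-1.08, 4.22], [0.17, 2.65], [-2.57, 2.57]. Speed limits (rad/s): [2.79, 2.79, 3.14, 3.14, 3.14, 3.14].

### API

Orientations are given as [roll, pitch, yaw] about the fixed x, y, z axes, in that order (R = Rz(yaw) Ry(pitch) Rx(roll)).
In Python, from bench import * gives the robot as it stands.
- The arm moves only by the tool send_rows, never from a script. Its argument "rows" is one flat list of numbers, 7 for each row, row after row: the shift along the world's x, y, z in mm, then the turn, a rotation vector about the world's x, y, z in degrees, then the opening, from 0 (shut) to 1 (fully open). A call has exactly 8 rows; each row shifts and turns the commanded pose from where the row before left it; what a row does not reach is not made up. A row lasts 1/8 s, in which the tool goes at most 62.5 mm and 10.7 degrees, less where a joint would pass 70% of its speed; a pose out of reach is approached as far as the arm can. A call is refused whole if a number of a shift passes 62.5 or a number of a turn 10.7, either way. A call with a gripper value outside its range is refused whole. The fingers move at their own pace and stop on an object; the grip force is fixed at half the most. Time passes only in rows, so rows that do not move let the fingers close, or fill a call up. It gives the time, the measured TCP pose, the force and the opening at its end, in the units of the state.
- get_obs(): the state, without advancing time (a new reading comes with each control period).
- snapshot(name): name is "side" or "top" or "wrist"; returns a dict with "color" (420x560x3 uint8, red, green, blue), "intrinsics" (3x3 intrinsics, pixels), "rvec" (rotation vector, rad) and "tvec" (3), from world to camera coordinates, as OpenCV has them; the wrist camera has in their place "T_tool_cam" (4x4, takes a point from camera to tool coordinates, whose origin is the TCP and whose axes are the tool frame's). Camera axes: x right, y down, z forward; pixel columns grow to the right and rows downward; lengths in m; the calibration is good to about 2 mm. A picture is of the moment at which its call begins: read the wrist's pose just before it. There is no depth.
- close_job(): hands the job in, once; it reports no verdict.
The state is a dict: "time": time; "joint_positions": joint angles; "qvel": joint speeds; "joint_torque": joint torques, N m; "tool_pos": TCP position; "ee_rot": TCP orientation; "wrist_force": force on the tool from outside, world axes, zero at the start; "wrist_torque": the same for the moment, N m; "width": finger opening in m.
Only numpy, scipy, OpenCV 4.12 (cv2) and the standard library are available. Lean on these libraries where they do the work, as an engineer would, in place of code of your own. Each camera call takes 0.05 s, during which the arm holds its last target.

## Working session

There is one attempt and no reset: what is moved stays moved. The work goes in short steps, Python scripts to look and compute and a tool call to move; the robot and the scene stay as the last step left them, time stands still between calls to the robot, and variables do not carry over. Pictures are saved under pics/ and viewed, and the job is handed in when it is done.

Besides the shell and the picture viewer there is one more tool, called in YAML: its name, and indented under it one key for each argument. send_rows: Moves the arm, as the interface text tells. Its arguments: {"type":"object","properties":{"rows":{"type":"array","items":{"type":"number"}}},"required":["rows"]}

```bash
mkdir -p pics; ls
python3 - <<'E'
from bench import *
import cv2,numpy as np
print(get_obs())
for n in ["side","top","wrist"]:
    s=snapshot(n); cv2.imwrite(f"pics/{n}0.png",s["color"][:,:,::-1])
    print(n,{k:np.round(v,4).tolist() for k,v in s.items() if k!="color"})
E
```

```text
pics
{'time': 0.0, 'joint_positions': array([ 1.05989075e+00,  8.79130619e-02,  1.37224667e+00, -2.89770065e-06,
        1.68363751e+00, -1.03118513e-01]), 'qvel': array([-5.41367806e-05, -1.09324827e-03,  1.67294579e-03, -2.07462739e-04,
        1.05798813e-03, -7.64128125e-04]), 'joint_torque': array([ 9.08611237e-04, -3.40192080e+01, -3.02426147e+01,  7.19414558e-02,
        3.28296621e-02, -1.70158528e-04]), 'tool_pos': array([0.217855  , 0.50439839, 0.20433098]), 'ee_rot': array([-3.14136859e+00,  2.19317699e-03,  1.16300919e+00]), 'wrist_force': array([ 0.06848899, -0.26712436, -0.26846815]), 'wrist_torque': array([-0.01727378,  0.01613487, -0.02062625]), 'width': 0.09414370448265068}
side {'intrinsics': [[506.4337, 0.0, 271.9987], [0.0, 506.4337, 212.3051], [0.0, 0.0, 1.0]], 'rvec': [1.1608, 2.5722, -0.7406], 'tvec': [0.4813, -0.1792, 1.377]}
top {'intrinsics': [[388.4851, 0.0, 282.8785], [0.0, 388.4851, 205.6029], [0.0, 0.0, 1.0]], 'rvec': [2.2064, -2.187, 0.0868], 'tvec': [-0.19, 0.5086, 1.2179]}
wrist {'intrinsics': [[375.0521, 0.0, 277.7223], [0.0, 375.0521, 205.254], [0.0, 0.0, 1.0]], 'T_tool_cam': [[1.0, 0.0002, 0.002, -0.0], [-0.0007, 0.9591, 0.2831, -0.0836], [-0.0019, -0.2831, 0.9591, -0.1781], [0.0, 0.0, 0.0, 1.0]]}
```

View pics/top0.png

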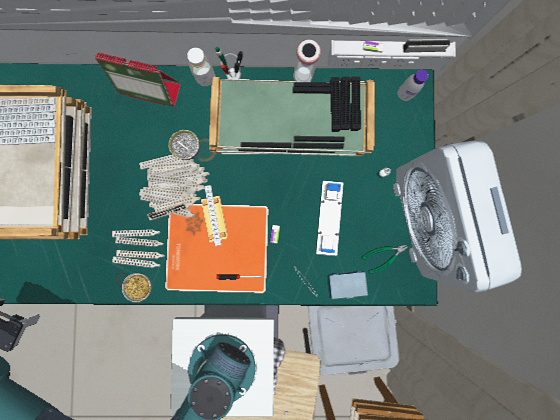

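View pics/side0.png

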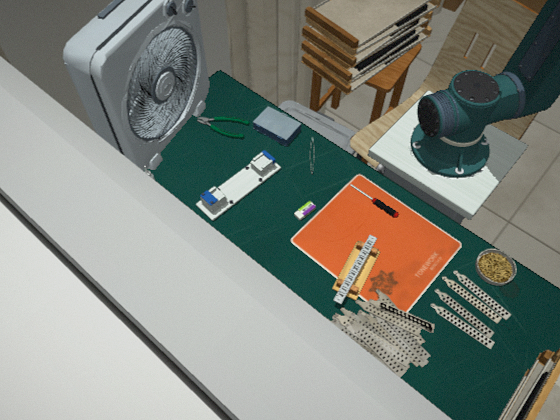

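View pics/wrist0.png

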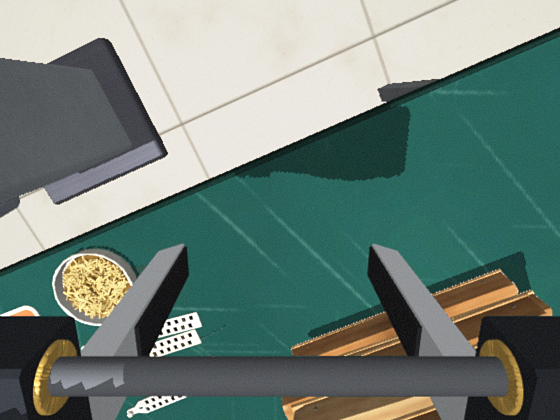

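```bash
cat > h.py <<'E'
import cv2,numpy as np
from scipy.spatial.transform import Rotation as R
from bench import *
def cam(s,obs=None):
    K=s["intrinsics"]
    if "T_tool_cam" in s:
        T=np.eye(4);T[:3,:3]=R.from_euler('xyz',obs["ee_rot"]).as_matrix();T[:3,3]=obs["tool_pos"]
        M=np.linalg.inv(T@s["T_tool_cam"]); Rm=M[:3,:3];t=M[:3,3]
    else: Rm=R.from_rotvec(np.ravel(s["rvec"])).as_matrix();t=np.ravel(s["tvec"])
    return np.array(K),Rm,t
def proj(c,p):
    K,Rm,t=c; q=K@(Rm@np.asarray(p,float).T+t[:,None] if np.ndim(p)==2 else Rm@np.asarray(p,float)+t)
    return (q[:2]/q[2]).T
def onz(c,uv,z):
    K,Rm,t=c; o=-Rm.T@t; d=Rm.T@np.linalg.solve(K,[uv[0],uv[1],1.]); return o+d*(z-o[2])/d[2]
def tri(cs,uvs):
    A=[];b=[]
    for c,uv in zip(cs,uvs):
        K,Rm,t=c;o=-Rm.T@t; d=Rm.T@np.linalg.solve(K,[uv[0],uv[1],1.]);d/=np.linalg.norm(d);P=np.eye(3)-np.outer(d,d);A.append(P);b.append(P@o)
    A=np.vstack(A);b=np.hstack(b);x=np.linalg.lstsq(A,b,rcond=None)[0];return x,np.linalg.norm(A@x-b)
def crop(img,x0,y0,w,h,f,name):
    cv2.imwrite("pics/"+name,cv2.resize(img[y0:y0+h,x0:x0+w,::-1],None,fx=f,fy=f,interpolation=cv2.INTER_CUBIC))
E
python3 - <<'E'
from h import *
s=snapshot("top");c=cam(s)
print(proj(c,[0,0,0]),proj(c,[.218,.505,.2]))
for uv,z in [((215,216),.035),((331,186),.04),((328,250),.04)]: print(uv,onz(c,uv,z))
crop(s["color"],190,175,55,80,7,"tp.png"); crop(s["color"],305,170,50,95,6,"tf.png")
s=snapshot("side")
crop(s["color"],325,225,65,90,6,"sp.png"); crop(s["color"],190,145,100,80,7,"sf.png")
E
```

```text
[222.2713223  367.81730668] [ 21.24083616 309.38168484]
(215, 216) [0.47461471 0.02637526 0.035     ]
(331, 186) [ 0.57184509 -0.33573561  0.04      ]
(328, 250) [ 0.37192479 -0.3264866   0.04      ]
```

View pics/tp.png

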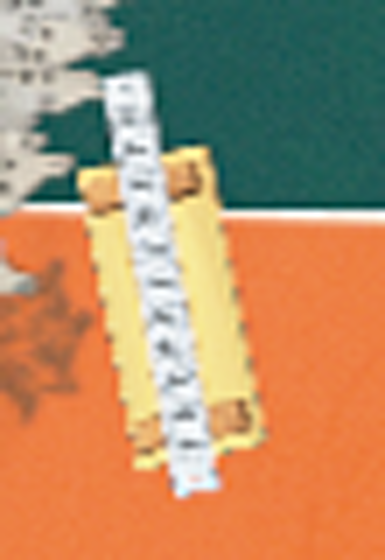

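View pics/tf.png

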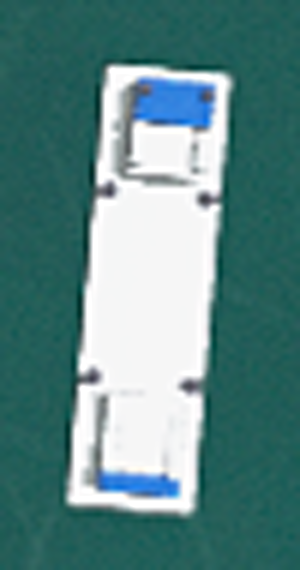

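View pics/sp.png

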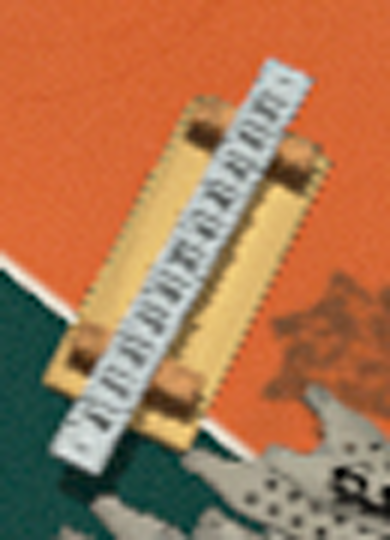

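View pics/sf.png

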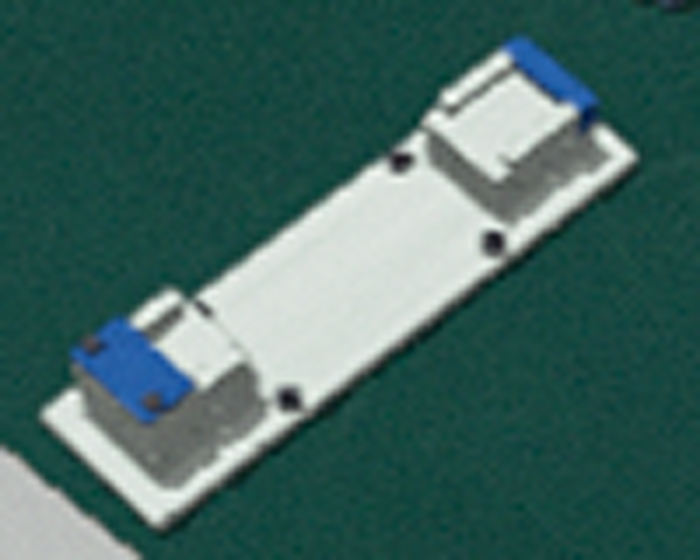

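Run:
```python
from h import *
ct=cam(snapshot("top"));cs=cam(snapshot("side"))
T=lambda p,f,o:(np.array(p)+.5)/f-.5+o
t=lambda p:T(p,7,(190,175)); s=lambda p:T(p,6,(325,225))
F,_=tri([ct,cs],[(t((104,80))+t((148,73)))/2,(s((50,452))+s((100,475)))/2])
N,_=tri([ct,cs],[(t((176,495))+t((218,487)))/2,(s((270,60))+s((313,80)))/2])
print("plate",F,N,_,np.linalg.norm(F-N),(F+N)/2,np.arctan2(*(F-N)[1::-1]))
t=lambda p:T(p,6,(305,170)); s=lambda p:T(p,7,(190,145))
P=[]
for a,b in [((107,66),(160,525)),((230,76),(42,415)),((68,503),(637,155)),]:
    x,r=tri([ct,cs],[t(a),s(b)]);P.append(x);print(x,r)
c=(P[1]+P[2])/2;d=P[0]-P[2];print("fix",c,np.linalg.norm(d),np.arctan2(d[1],d[0]))
# top only z=10
C=[onz(ct,t(a),.01) for a in [(107,66),(230,76),(192,513),(68,503)]]
print(np.mean(C,0), [np.arctan2(v[1],v[0]) for v in (C[0]-C[3],C[1]-C[2])],C)
```

```text
plate [0.57041075 0.051783   0.03265058] [0.38560899 0.01593762 0.03556236] 0.0003631545664745155 0.1882685859096961 [0.47800987 0.03386031 0.03410647] 0.19158756748098701
[ 0.59303226 -0.31280271  0.00943357] 0.0008905214218444125
[ 0.588109   -0.37874061  0.00774217] 3.661357894067113e-05
[ 0.35997467 -0.29277301  0.01027144] 0.0014659981393556915
fix [ 0.47404184 -0.33575681  0.00900681] 0.23391820945445987 -0.08573246199479201
[ 0.47357476 -0.33510068  0.01      ] [np.float64(-0.08671015848697979), np.float64(-0.08787037387047805)] [array([ 0.59255871, -0.31223804,  0.01      ]), array([ 0.58784177, -0.37837576,  0.01      ]), array([ 0.35455539, -0.35782388,  0.01      ]), array([ 0.35934317, -0.29196505,  0.01      ])]
```

send_rows:
  rows: [22,-40,0,0,0,2.9,0.5,22,-40,0,0,0,2.9,0.5,22,-40,0,0,0,2.9,0.5,22,-40,0,0,0,2.9,0.5,22,-40,0,0,0,2.9,0.5,22,-40,0,0,0,2.9,0.5,22,-40,0,0,0,2.9,0.5,22,-40,0,0,0,2.9,0.5]

```text
time: 1.35
tool_pos: [0.3947, 0.1836, 0.2057]
ee_rot: [3.141, -0.0, 1.57]
wrist_force: [-0.3, 0.2, 0.9]
width: 0.047
```

send_rows:
  rows: [21,-38,0,0,0,2.8,0.5,21,-38,0,0,0,2.8,0.5,21,-38,0,0,0,2.8,0.5,21,-38,0,0,0,2.8,0.5,0,0,0,0,0,0,0.5,0,0,0,0,0,0,0.5,0,0,0,0,0,0,0.5,0,0,0,0,0,0,0.5]

```text
time: 2.35
tool_pos: [0.4778, 0.0339, 0.2057]
ee_rot: [3.141, -0.0, 1.765]
wrist_force: [-0.4, 0.8, 0.2]
width: 0.0471
```

Run:
```python
from h import *
o=get_obs();s=snapshot("wrist");cv2.imwrite("pics/w1.png",s["color"][:,:,::-1]);c=cam(s,o)
print(o["time"],o["tool_pos"],o["ee_rot"],o["joint_positions"])
for p in [(.5704,.0518,.034),(.3856,.0159,.034),(.478,.0339,.034)]: print(proj(c,p))
np.savez("w1.npz",K=c[0],R=c[1],t=c[2])
```

```text
2.35 [0.47781363 0.03385663 0.20571754] [ 3.14119144e+00 -1.08770572e-04  1.76500724e+00] [-4.78462389e-02 -7.22561822e-02  1.53079158e+00  2.03041401e-04
  1.68269380e+00 -1.81283074e+00]
[276.32048193 274.17277639]
[276.7435889   81.67308648]
[276.56747535 185.11495834]
```

View pics/w1.png

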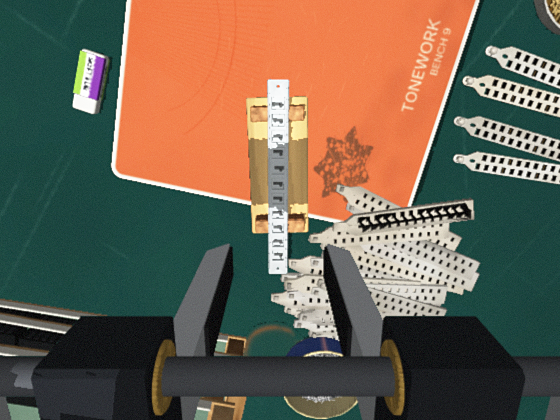

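send_rows:
  rows: [0,1,-40,0,0,0,0.5,0,0,-40,0,0,0,0.5,0,0,-40,0,0,0,0.5,0,0,-30,0,0,0,0.5,0,0,-20,0,0,0,0.5,0,0,-10,0,0,0,0.5,0,0,-10,0,0,0,0.5,0,0,0,0,0,0,0.5]

```text
time: 3.4
tool_pos: [0.478, 0.034, 0.0153]
ee_rot: [-3.141, -0.0, 1.764]
wrist_force: [-0.2, -0.4, 0.6]
width: 0.0469
```

send_rows:
  rows: [0,0,0,0,0,0,0.3,0,0,0,0,0,0,0.2,0,0,0,0,0,0,0.1,0,0,0,0,0,0,0,0,0,0,0,0,0,0,0,0,0,0,0,0,0,0,0,0,0,0,0,0,0,0,0,0,0,0,0]

```text
time: 4.4
tool_pos: [0.4785, 0.0339, 0.0159]
ee_rot: [3.141, 0.0, 1.763]
wrist_force: [0.0, -0.2, 4.3]
width: 0.0189
```

send_rows:
  rows: [0,0,10,0,0,0,0,0,0,20,0,0,0,0,0,0,30,0,0,0,0,0,0,30,0,0,0,0,0,0,30,0,0,0,0,0,0,20,0,0,0,0,0,0,10,0,0,0,0,0,0,0,0,0,0,0]

```text
time: 5.4
tool_pos: [0.4783, 0.0339, 0.1657]
ee_rot: [3.141, 0.0, 1.763]
wrist_force: [0.3, -0.3, 0.0]
width: 0.0188
```

send_rows:
  rows: [0,-20,0,0,0,-1,0,-1,-40,0,0,0,-2,0,-1,-40,0,0,0,-2,0,-1,-40,0,0,0,-2,0,-1,-40,0,0,0,-2,0,-1,-40,0,0,0,-2,0,0,-40,0,0,0,-2,0,0,-40,0,0,0,-2,0]

```text
time: 6.4
tool_pos: [0.4723, -0.2669, 0.1637]
ee_rot: [-3.139, -0.002, 1.5]
wrist_force: [0.5, -0.5, 0.3]
width: 0.0184
```

send_rows:
  rows: [0,-40,0,0,0,-1,0,0,-20,0,0,0,0,0,0,-9,0,0,0,0,0,0,0,0,0,0,0,0,0,0,0,0,0,0,0,0,0,0,0,0,0,0,0,0,0,0,0,0,0,0,0,0,0,0,0,0]

```text
time: 7.4
tool_pos: [0.4732, -0.3348, 0.1656]
ee_rot: [3.141, -0.0, 1.485]
wrist_force: [-0.1, 0.4, -0.1]
width: 0.0182
```

Run:
```python
from h import *
o=get_obs();s=snapshot("wrist");cv2.imwrite("pics/w2.png",s["color"][:,:,::-1]);c=cam(s,o)
print(o["time"],o["tool_pos"],o["ee_rot"],o["joint_positions"],o["width"])
crop(s["color"],220,0,130,420,3,"w2c.png")
img=cv2.imread("pics/w2.png");cv2.imwrite("pics/w2a.png",cv2.resize(img[0:200,190:370],None,fx=4,fy=4,interpolation=cv2.INTER_CUBIC)[:, :720][:800])
cv2.imwrite("pics/w2a.png",cv2.resize(img[0:150,180:380],None,fx=4,fy=4,interpolation=cv2.INTER_CUBIC))
cv2.imwrite("pics/w2b.png",cv2.resize(img[150:300,180:380],None,fx=4,fy=4,interpolation=cv2.INTER_CUBIC))
for n in ("top","side"):
    t=snapshot(n);cv2.imwrite(f"pics/{n}2.png",t["color"][:,:,::-1])
```

```text
7.4 [ 0.47322477 -0.33478418  0.16564145] [ 3.14139703e+00 -3.37441320e-05  1.48460059e+00] [-7.13593628e-01  1.63792079e-01  1.36438550e+00  1.42287563e-04
  1.61327651e+00 -2.19818816e+00] 0.01820189216290662
```

View pics/w2.png

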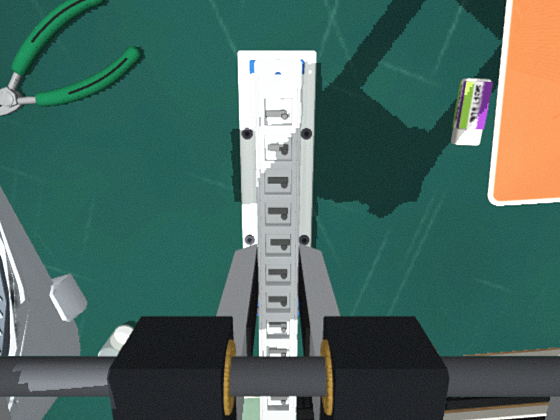

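View pics/side2.png

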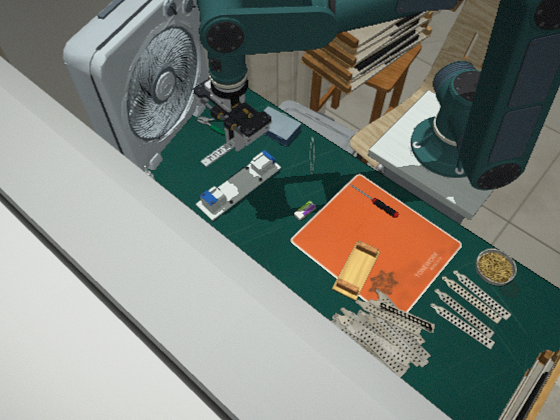

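View pics/w2a.png

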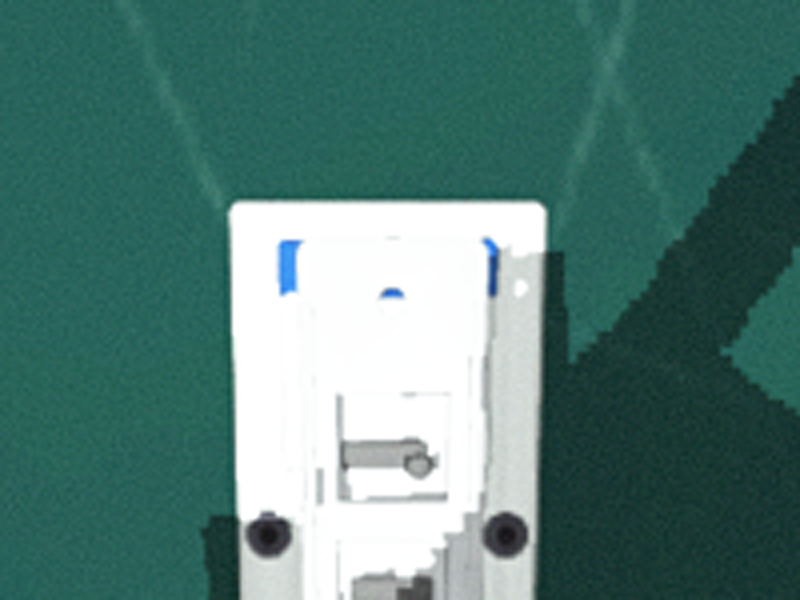

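View pics/w2b.png

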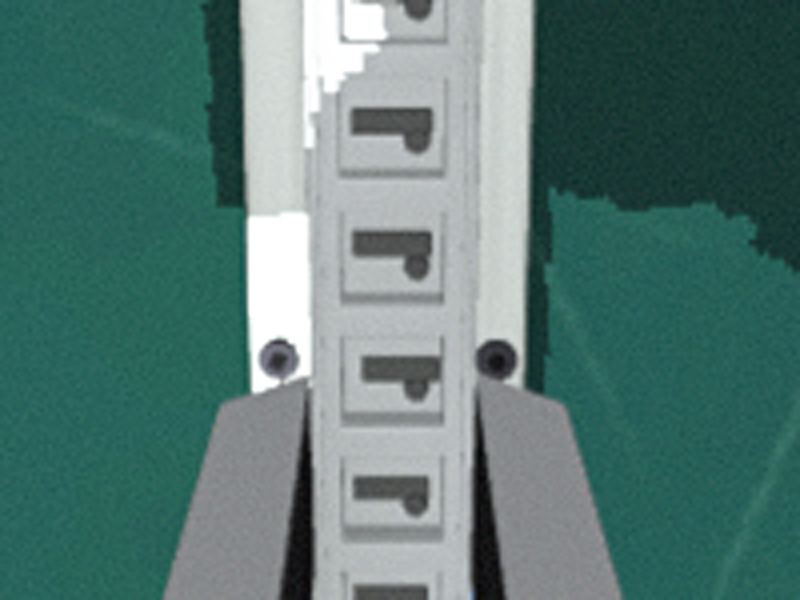

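Run:
```python
from h import *
o=get_obs();s=snapshot("wrist");c=cam(s,o);np.savez("w2.npz",K=c[0],R=c[1],t=c[2])
th=o["ee_rot"][2]-np.pi/2;a=np.array([np.cos(th),np.sin(th),0]);p=o["tool_pos"]+[0,0,.0191]
for d in(-.097,-.095,-.093):
  for dz in (-.002,0,.002): print(d,dz,proj(c,p+a*d+[0,0,dz]))
f=lambda x,y:((x+.5)/4-.5+180,(y+.5)/4-.5)
L=onz(c,f(231,204),.01);Rr=onz(c,f(545,204),.01);print(L,Rr,np.linalg.norm(L-Rr))
v=L-Rr;yaw=np.arctan2(-v[0],v[1]);
print(yaw)
for q in [(268,535),(507,533),(279,958),(497,958)]:print(onz(c,f(*q),.01))
for y in(-.0865,-.085): print((L+Rr)/2+.118*np.array([np.cos(y),np.sin(y),0]))
# predicted
O=np.array([.4738,-.3353,0]);Y=-.0865;Rz=R.from_euler('z',Y).as_matrix()
for q in [(-.118,.033,.01),(-.118,-.033,.01)]: print(proj(c,O+Rz@q))
```

```text
-0.097 -0.002 [276.5690862   59.43174777]
-0.097 0 [276.56576581  58.9828316 ]
-0.097 0.002 [276.56235865  58.52218465]
-0.095 -0.002 [276.56984932  64.73686991]
-0.095 0 [276.56655136  64.3578217 ]
-0.095 0.002 [276.56316754  63.96890663]
-0.093 -0.002 [276.57060672  70.0023021 ]
-0.093 0 [276.56733095  69.69208445]
-0.093 0.002 [276.56397023  69.37382262]
[ 0.35263382 -0.35719771  0.01      ] [ 0.3581882  -0.29252197  0.01      ] 0.06491380792955194
3.055922488882519
[ 0.42042315 -0.35695589  0.01      ]
[ 0.42450394 -0.3046602   0.01      ]
[ 0.5195568  -0.36521206  0.01      ]
[ 0.52406179 -0.31345151  0.01      ]
[ 0.47296983 -0.33505412  0.01      ]
[ 0.47298499 -0.33487777  0.01      ]
[316.29055056  51.76297565]
[236.53868157  51.69232672]
```

send_rows:
  rows: [-5,0,0,0.1,1,0,0,-5,0,-10,0.1,1,0,0,-5,0,-20,0.1,1,0,0,-4,1,-20,0.1,1,0,0,0,0,-20,0.1,1,0,0,0,0,-15,0,1,0,0,0,0,-7,0,0,0,0,0,0,0,0,0,0,0]

```text
time: 8.6
tool_pos: [0.4541, -0.3339, 0.0729]
ee_rot: [-3.036, -0.0, 1.484]
wrist_force: [-0.8, -0.8, 0.8]
width: 0.0188
```

```bash
cat > look.py <<'E'
import sys
from h import *
k=sys.argv[1]
o=get_obs();s=snapshot("wrist");cv2.imwrite(f"pics/w{k}.png",s["color"][:,:,::-1])
t=snapshot("side");crop(t["color"],190,120,110,100,7,f"s{k}.png")
q=snapshot("top");crop(q["color"],295,160,75,110,5,f"t{k}.png")
print(o["time"],o["tool_pos"],o["ee_rot"],o["width"],o["wrist_force"])
Rt=R.from_euler('xyz',o["ee_rot"]).as_matrix();al=Rt[:,1];n=-Rt[:,2]
print("al",al,"pitchdown",np.arcsin(-al[2]))
O=np.array([.4735,-.3353,0]);Rz=R.from_euler('z',-.0862).as_matrix()
c=o["tool_pos"]-.0019*al+.0166*n
print("plate centre in fixture mm",1000*Rz.T@(c-O)," far tip bottom",1000*Rz.T@(c+.095*al-.0025*n-O))
cs=cam(t);ct=cam(q);cw=cam(s,o)
m=lambda p,f,o:np.round((p-np.array(o)+.5)*f-.5)
for l in(.095,-.095):
  for w in (-.0095,.0095):
    p=c+l*al+w*Rt[:,0]+.0025*n; print("pred corner",l,w,"side",m(proj(cs,p),7,(190,120)),"top",m(proj(ct,p),5,(295,160)),"wrist",proj(cw,p))
E
python3 look.py 3
```

```text
8.6 [ 0.4540805  -0.33391655  0.07294379] [-3.03572815e+00 -2.55215398e-04  1.48424928e+00] 0.01882582037802226 [-0.7704029  -0.84281775  0.78948419]
al [ 0.99068201 -0.08592826 -0.10566687] pitchdown 0.10586449937446459
plate centre in fixture mm [-19.60180221  -0.29778897  89.65162295]  far tip bottom [74.60217663 -0.32728604 77.12726663]
pred corner 0.095 -0.0095 side [154. 441.] top [218. 164.] wrist [258.97913832 435.19162748]
pred corner 0.095 0.0095 side [190. 474.] top [187. 161.] wrist [294.15535169 435.15234842]
pred corner -0.095 -0.0095 side [554. 110.] top [196. 479.] wrist [252.63599629  58.89830494]
pred corner -0.095 0.0095 side [591. 140.] top [164. 476.] wrist [300.56934236  58.9562513 ]
```

View pics/s3.png

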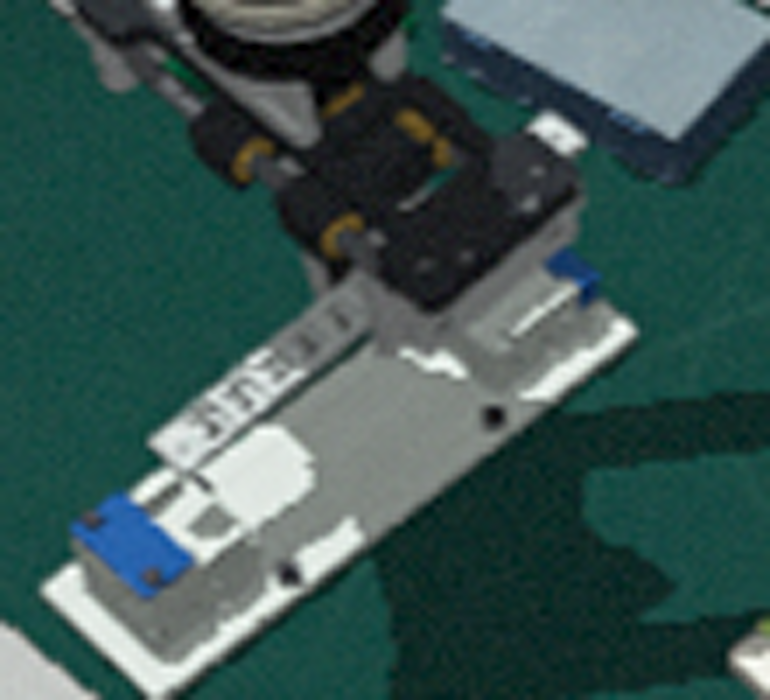

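View pics/w3.png

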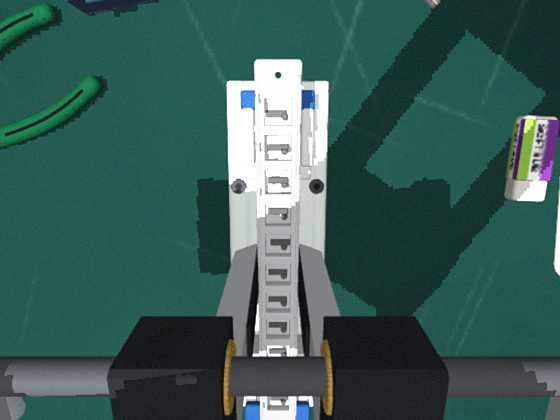

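View pics/t3.png

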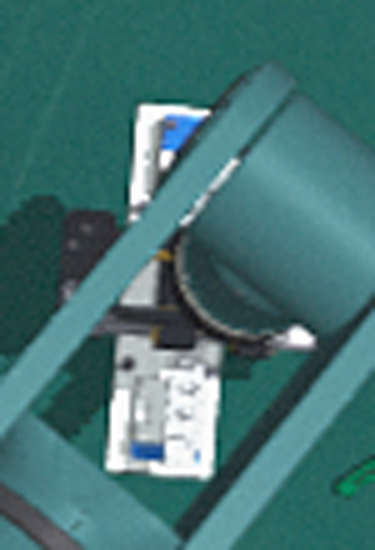

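Run:
```python
from h import *
o=get_obs();s=snapshot("wrist");cw=cam(s,o);cs=cam(snapshot("side"))
img=s["color"];crop(img,220,50,120,80,6,"w3z.png")
O=np.array([.4735,-.3353,0]);Rz=R.from_euler('z',-.0862).as_matrix()
m=lambda p,f,o:np.round((p-np.array(o)+.5)*f-.5)
for y in(-.02,.02):
  for x,z in((.0835,.051),(.0835,.046),(.1075,.051)): print("lip",x,y,z,m(proj(cs,O+Rz@[x,y,z]),7,(190,120)))
  for x,z in((-.0975,.042),(-.1035,.042),(-.1075,.042),(-.0975,.036),(-.118,.01)): print("stop",x,y,z,m(proj(cw,O+Rz@[x,y,z]),6,(220,50)),m(proj(cs,O+Rz@[x,y,z]),7,(190,120)))
```

```text
lip 0.0835 -0.02 0.051 [126. 489.]
lip 0.0835 -0.02 0.046 [128. 497.]
lip 0.1075 -0.02 0.051 [ 73. 528.]
stop -0.0975 -0.02 0.042 [139. 364.] [505. 225.]
stop -0.1035 -0.02 0.042 [138. 298.] [517. 216.]
stop -0.1075 -0.02 0.042 [138. 254.] [524. 211.]
stop -0.0975 -0.02 0.036 [145. 368.] [505. 235.]
stop -0.118 -0.02 0.01 [163. 186.] [546. 249.]
lip 0.0835 0.02 0.051 [200. 558.]
lip 0.0835 0.02 0.046 [202. 566.]
lip 0.1075 0.02 0.051 [147. 598.]
stop -0.0975 0.02 0.042 [564. 364.] [579. 287.]
stop -0.1035 0.02 0.042 [565. 298.] [591. 278.]
stop -0.1075 0.02 0.042 [566. 254.] [599. 272.]
stop -0.0975 0.02 0.036 [558. 368.] [579. 297.]
stop -0.118 0.02 0.01 [539. 186.] [619. 310.]
```

View pics/w3z.png

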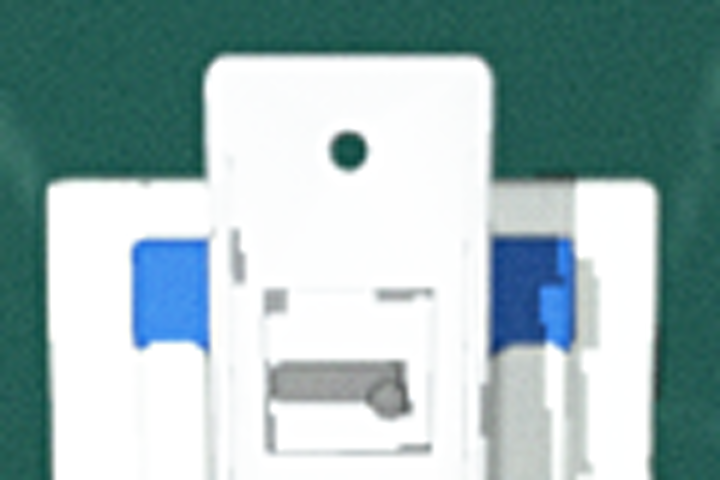

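send_rows:
  rows: [0,0,-8,0,0,0,0,0,0,-8,0,0,0,0,0,0,-8,0,0,0,0,0,0,-6,0,0,0,0,0,0,-4,0,0,0,0,0,0,-3,0,0,0,0,0,0,-1.7,0,0,0,0,0,0,0,0,0,0,0]

```text
time: 9.85
tool_pos: [0.4542, -0.3341, 0.0348]
ee_rot: [-3.037, 0.0, 1.484]
wrist_force: [0.4, 0.3, -0.7]
width: 0.0184
```

```bash
python3 look.py 4
```

```text
9.85 [ 0.45417587 -0.33411661  0.03482912] [-3.03658452e+00  3.55089435e-04  1.48409877e+00] 0.018354271643428767 [ 0.36590932  0.30151048 -0.71393694]
al [ 0.9907533  -0.08614911 -0.10481525] pitchdown 0.1050081299504381
plate centre in fixture mm [-19.50386223  -0.47867162  51.53682958]  far tip bottom [74.71079821 -0.5299676  39.09315133]
pred corner 0.095 -0.0095 side [165. 504.] top [208. 170.] wrist [258.97844462 435.19262702]
pred corner 0.095 0.0095 side [200. 536.] top [178. 167.] wrist [294.15456555 435.15329052]
pred corner -0.095 -0.0095 side [555. 179.] top [187. 475.] wrist [252.63440891  58.90101081]
pred corner -0.095 0.0095 side [590. 208.] top [156. 472.] wrist [300.56758482  58.95888785]
```

View pics/s4.png

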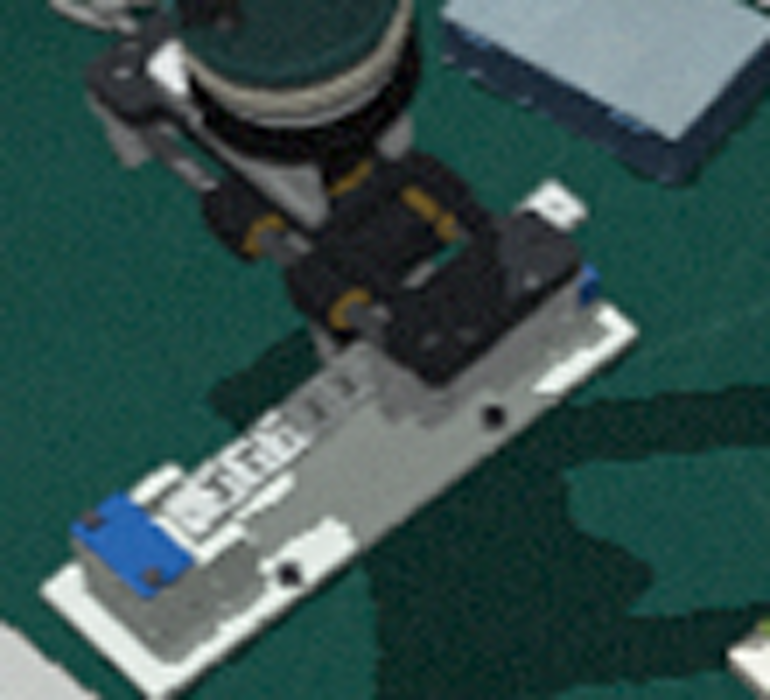

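View pics/w4.png

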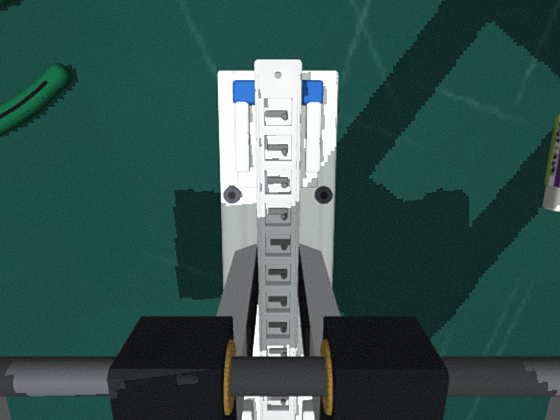

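send_rows:
  rows: [3,-0.2,-0.5,0,0,0,0,3,-0.2,0,0,0,0,0,3,-0.2,0,0,0,0,0,3,-0.2,0,0,0,0,0,3,-0.2,0,0,0,0,0,3,-0.2,0,0,0,0,0,1.6,-0.1,0,0,0,0,0,0,0,0,0,0,0,0]

```text
time: 11.0
tool_pos: [0.4738, -0.3354, 0.0343]
ee_rot: [-3.036, 0.0, 1.484]
wrist_force: [0.1, 0.6, -0.2]
width: 0.0185
```

```bash
python3 look.py 5
```

```text
11.0 [ 0.47382028 -0.33539038  0.03426883] [-3.03644941e+00  2.94505665e-04  1.48419602e+00] 0.01845264425767065 [ 0.12489015  0.63027412 -0.23941206]
al [ 0.9907481  -0.08604525 -0.10494962] pitchdown 0.10514324330057691
plate centre in fixture mm [ 0.17953289 -0.05748747 50.97655986]  far tip bottom [94.39251603 -0.09887027 38.52015201]
pred corner 0.095 -0.0095 side [123. 538.] top [210. 139.] wrist [258.97844239 435.19237312]
pred corner 0.095 0.0095 side [158. 570.] top [180. 136.] wrist [294.15457364 435.15304437]
pred corner -0.095 -0.0095 side [516. 210.] top [189. 442.] wrist [252.63450938  58.90050677]
pred corner -0.095 0.0095 side [552. 239.] top [158. 439.] wrist [300.56771408  58.95839568]
```

View pics/s5.png

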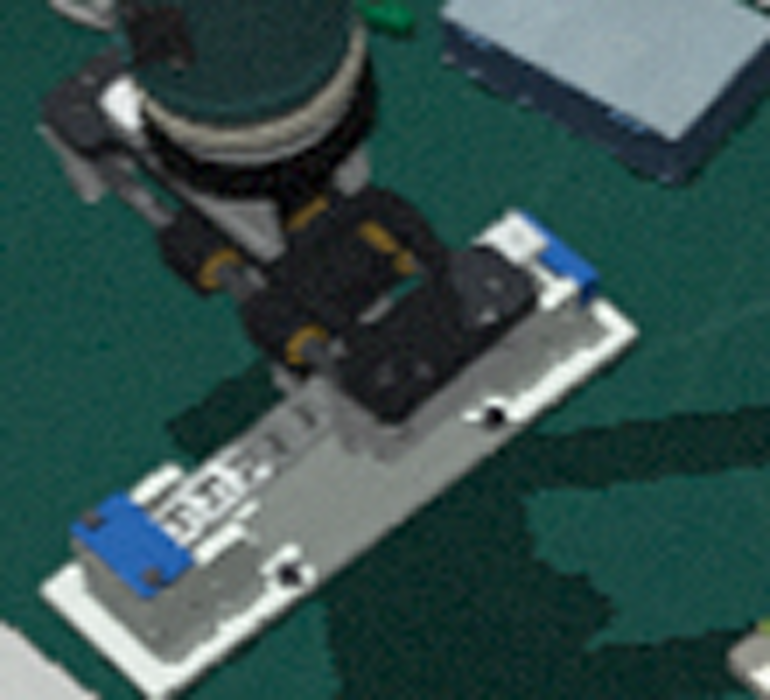

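View pics/w5.png

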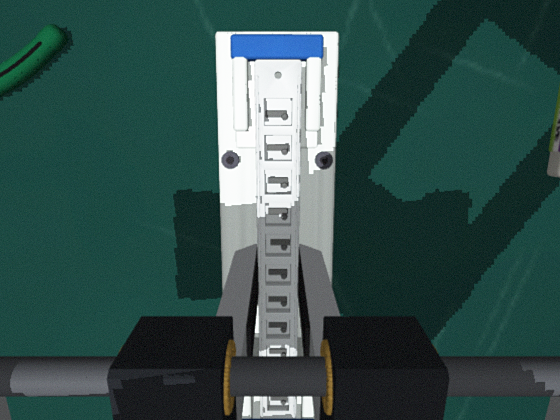

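send_rows:
  rows: [0.2,0,-2,-0.09,-1,0,0,0.2,0,-2,-0.09,-1,0,0,0.2,0,-2,-0.09,-1,0,0,0.2,0,-2,-0.09,-1,0,0,0.2,0,-2,-0.09,-1,0,0,0,0,0,0,0,0,0,0,0,0,0,0,0,0,0,0,0,0,0,0,0]

```text
time: 12.15
tool_pos: [0.475, -0.3355, 0.0244]
ee_rot: [-3.124, 0.001, 1.484]
wrist_force: [0.2, 0.3, -0.1]
width: 0.0185
```

```bash
python3 look.py 6
python3 - <<'E'
from h import *
crop(snapshot("wrist")["color"],210,20,140,100,5,"w6z.png")
E
```

```text
12.15 [ 0.47495092 -0.33548685  0.0244357 ] [-3.12439340e+00  7.46227844e-04  1.48418437e+00] 0.01845058548404274 [ 0.21505832  0.32694937 -0.08953642]
al [ 0.99610307 -0.0865037  -0.0171984 ] pitchdown 0.01719924512092991
plate centre in fixture mm [-0.15260438 -0.04816552 41.06591543]  far tip bottom [ 9.47903395e+01 -9.03625516e-02  3.69324382e+01]
pred corner 0.095 -0.0095 side [123. 540.] top [210. 139.] wrist [259.02249951 435.29610173]
pred corner 0.095 0.0095 side [158. 573.] top [180. 136.] wrist [294.18951443 435.24919153]
pred corner -0.095 -0.0095 side [519. 239.] top [184. 443.] wrist [252.60525549  59.174113  ]
pred corner -0.095 0.0095 side [555. 269.] top [154. 440.] wrist [300.5215907   59.22244039]
```

View pics/w6z.png

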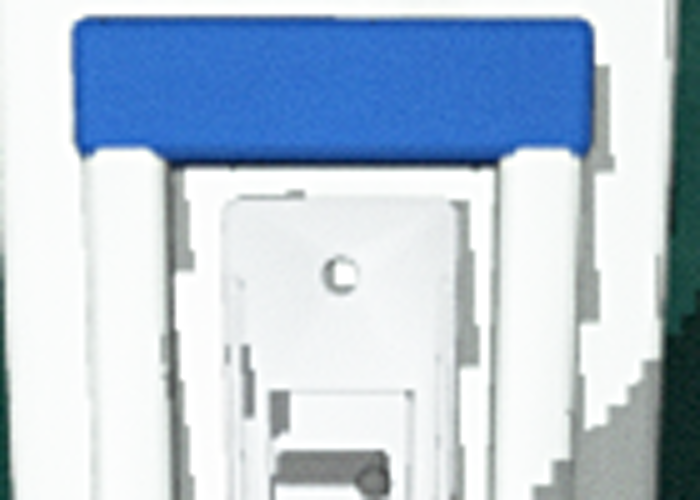

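View pics/s6.png

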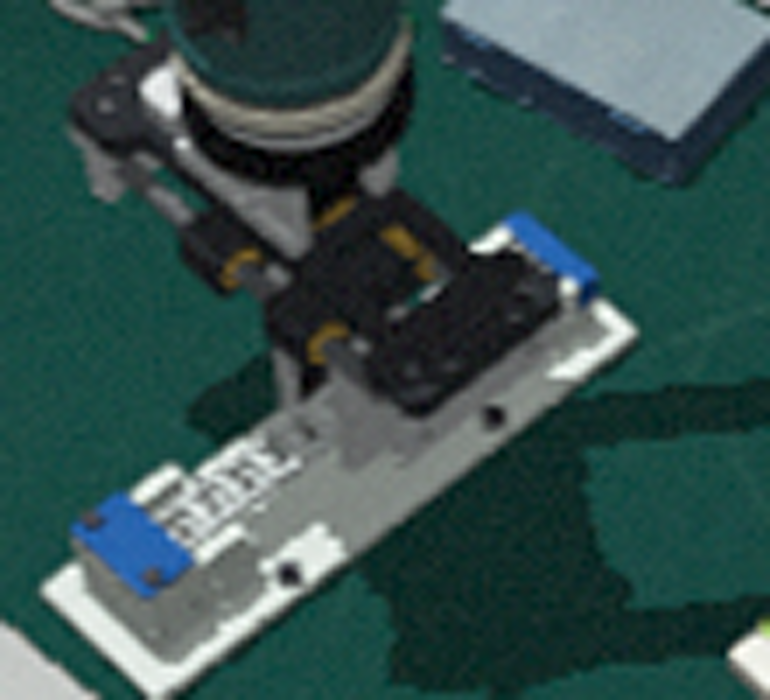

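send_rows:
  rows: [0,0,-1,-0.04,-0.5,0,0,0,0,-1,-0.04,-0.5,0,0,0,0,0,0,0,0,0,0,0,-0.3,0,0,0,0,0,0,0,0,0,0,0,0,0,0,0,0,0,0,0,0,0,0,0,0,0,0,0,0,0,0,0,0]

```text
time: 13.35
tool_pos: [0.4748, -0.3354, 0.022]
ee_rot: [3.142, 0.0, 1.484]
wrist_force: [-0.5, 0.2, -0.7]
width: 0.0189
```

```bash
python3 look.py 7|head -4
python3 - <<'E'
from h import *
crop(snapshot("wrist")["color"],210,20,140,100,5,"w7z.png")
E
```

```text
13.35 [ 0.47475859 -0.33539488  0.02201332] [3.14154428e+00 4.46711986e-04 1.48405350e+00] 0.018939918498329242 [-0.53708157  0.20958403 -0.6986142 ]
al [ 9.96240200e-01 -8.66340697e-02  4.83703855e-05] pitchdown -4.837038553058384e-05
plate centre in fixture mm [-6.38716842e-01  2.22761845e-02  3.86132271e+01]  far tip bottom [ 9.43613894e+01 -3.04075071e-02  3.61178225e+01]
pred corner 0.095 -0.0095 side [125. 540.] top [210. 140.] wrist [259.03296559 435.3148026 ]
```

View pics/w7z.png

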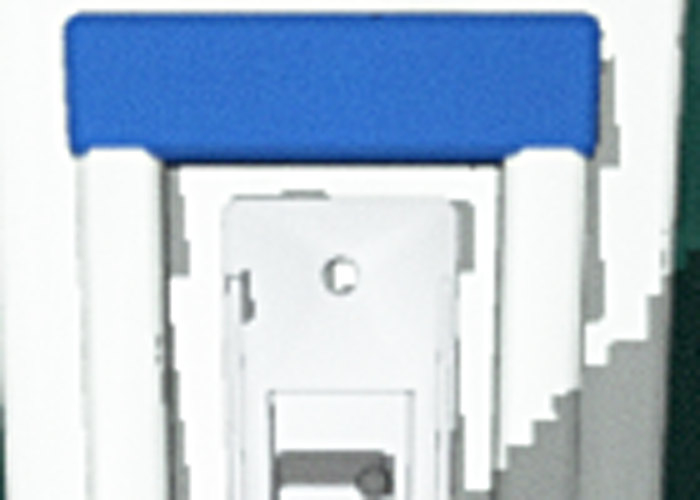

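send_rows:
  rows: [0,0,-0.3,0,0,0,0,0,0,-0.3,0,0,0,0,0,0,0,0,0,0,0,0,0,0,0,0,0,0,0,0,0,0,0,0,0,0,0,0,0,0,0,0,0,0,0,0,0,0,0,0,0,0,0,0,0,0]

```text
time: 14.55
tool_pos: [0.4748, -0.3354, 0.022]
ee_rot: [3.141, 0.001, 1.484]
wrist_force: [-1.2, 2.5, 5.1]
width: 0.0185
```

send_rows:
  rows: [0,0,0,0,0,0,0.2,0,0,0,0,0,0,0.23,0,0,0,0,0,0,0.27,0,0,0,0,0,0,0.32,0,0,0,0,0,0,0.36,0,0,0,0,0,0,0.4,0,0,0,0,0,0,0.4,0,0,0,0,0,0,0.4]

```text
time: 15.55
tool_pos: [0.4748, -0.3354, 0.0214]
ee_rot: [3.141, 0.0, 1.484]
wrist_force: [0.1, -0.6, 0.8]
width: 0.0375
```

send_rows:
  rows: [0,0,5,0,0,0,0.4,0,0,10,0,0,0,0.4,0,0,15,0,0,0,0.4,0,0,20,0,0,0,0.4,0,0,25,0,0,0,0.4,0,0,25,0,0,0,0.4,0,0,15,0,0,0,0.4,0,0,0,0,0,0,0.4]

```text
time: 16.55
tool_pos: [0.4755, -0.336, 0.1385]
ee_rot: [3.139, 0.003, 1.484]
wrist_force: [-0.1, -0.8, -0.2]
width: 0.0372
```

```bash
python3 look.py 8|head -2
```

```text
16.55 [ 0.47549196 -0.33601081  0.13848242] [3.13852752e+00 2.62001122e-03 1.48406503e+00] 0.03715658689930931 [-0.1445401  -0.78830406 -0.19217975]
al [ 0.99623721 -0.0866142   0.00306512] pitchdown -0.0030651198916445553
```

View pics/w8.png

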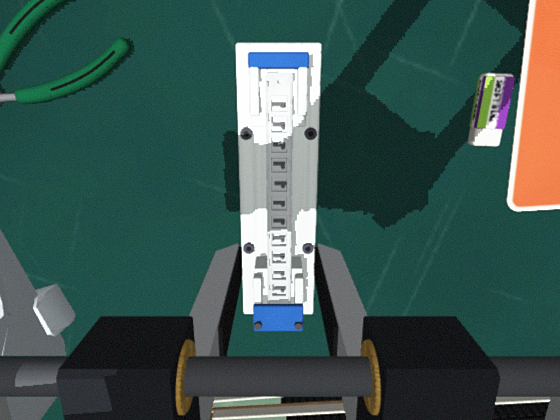

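View pics/s8.png

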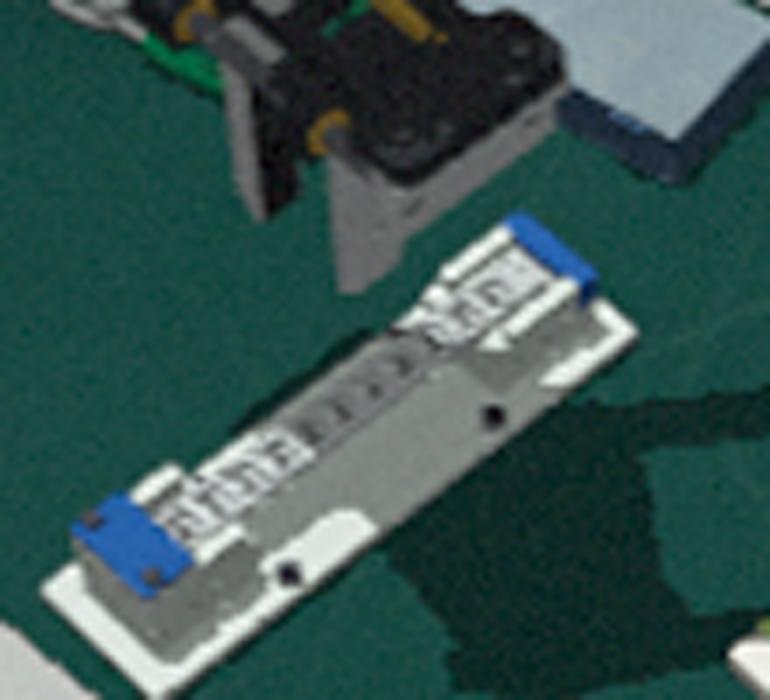

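send_rows:
  rows: [0,0,0,0,0,0,0.4,0,0,0,0,0,0,0.4,0,0,0,0,0,0,0.4,0,0,0,0,0,0,0.4,0,0,0,0,0,0,0.4,0,0,0,0,0,0,0.4,0,0,0,0,0,0,0.4,0,0,0,0,0,0,0.4]

```text
time: 17.7
tool_pos: [0.4747, -0.3354, 0.1364]
ee_rot: [3.142, 0.0, 1.484]
wrist_force: [-0.3, -0.5, -0.6]
width: 0.0376
```

Run:
```python
from h import *
o=get_obs();s=snapshot("wrist");c=cam(s,o);crop(s["color"],235,40,85,75,8,"w9n.png");crop(s["color"],235,245,85,90,6,"w9f.png")
O=np.array([.4735,-.3353,0]);Rz=R.from_euler('z',-.0862).as_matrix()
for n,x,z in(("stop in",-.0975,.042),("plate near",-.095,.041),("plate near -3mm",-.098,.041),("near +3",-.092,.041),("near raised 6",-.095,.047)): print(n,(proj(c,O+Rz@[x,0,z])-[235,40]+.5)*8-.5, proj(c,O+Rz@[x,.0095,z])[0]-proj(c,O+Rz@[x,-.0095,z])[0])
```

```text
stop in [336.38766874 253.02539832] 27.724557068399577
plate near [336.41824035 284.45383955] 27.545756200927826
plate near -3mm [336.39600583 247.54217757] 27.63671206590095
near +3 [336.440329   321.12333774] 27.455397066226396
near raised 6 [336.34517546 280.97280788] 28.172293982544375
```

View pics/w9n.png

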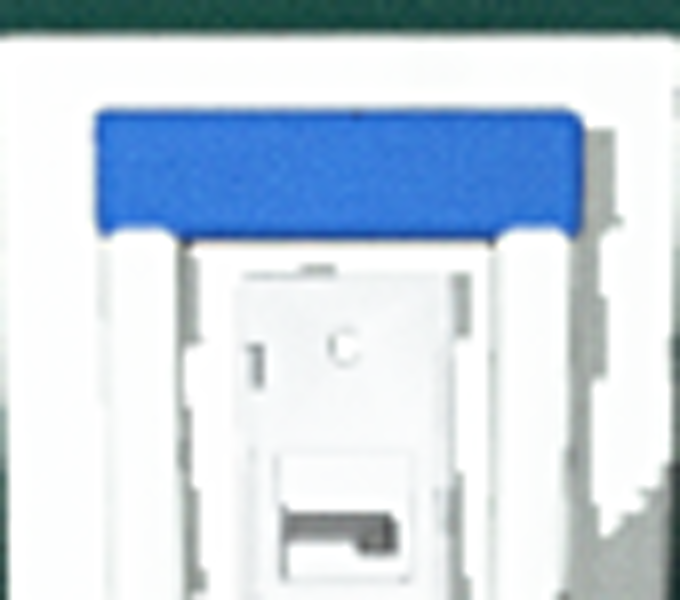

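View pics/w9f.png

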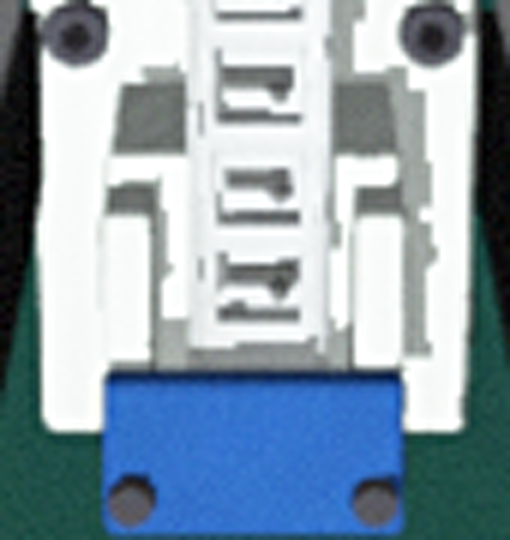

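```bash
python3 -c "
from bench import *
print(close_job())"
```

```text
the job is handed in; nothing more can be done
None
```

I took the plate off the rest, tilted it 6° and slid its far end under the lip. I then lowered it, still gripped, until it pressed on the bed with about 5 N at the wrist. After that I released it, raised the gripper clear and handed the job in at about 18 s.

**Last checks:**
- **Position:** the near end is about 2.8 mm from the stop, so the plate's centre is roughly 0.3 mm from mid-pocket. Sideways it is about 0.5 mm off centre.
- **Flatness:** the tool was level to well under 0.01 rad when the plate touched the bed. The plate's width in the image, 26.5 px against 27.5 px predicted, shows no sign of a raised near end.
- **Release:** wrist force is back to zero within noise. The rubber and pliers look where they were; I did not recheck the tin, tweezers or dropper in the final pictures.

**Disagreements:**
- **Fixture position:** the views differed by 1 to 1.5 mm along the fixture's length. I set the final position from the gap to the stop seen in the wrist picture.
- **Far end:** it is hidden under the lip, so its position follows from the plate's length rather than being seen.

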